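# Clamp the shaft in the drill jig and show the fitter which hole to gauge

### The arm

A 6-joint arm with a two-finger parallel gripper is mounted at the origin on a cart in front of the work surface, level with it; the furniture and walls round the work are solid. World frame = base frame: x ahead of the robot, y to its left, z up, the work surface at z = 0. Lengths are in m, angles in rad, forces in N, time in s.
With the tool pointing down it reaches from about 0.3 to 0.875 m from the base axis. Payload 6.4 kg.
Tool frame: the origin (TCP) lies where the fingers leave the gripper's body, on its centre line; the fingertips stand 73 mm ahead of it and the grasp point (between the pads) lies 54 mm ahead of it; z points along the fingers, y is the line along which they close (so a half turn about z gives the same grasp; the last joint's range is limited). The gripper opens to 85 mm and grips with 20 to 120 N. Pads are 22 mm wide; open, the fingers measure 114 mm over their backs; the gripper's body (76 mm by 85 mm) begins 54 mm behind the grasp point. The pads swing forward as they close: fully open they stand 13 mm farther back than shut.
Start: joints at [1.139, 0.181, 1.607, -0, 1.354, -0.206], TCP at [0.129, 0.56, 0.304] pointing down, gripper open.
Joint ranges: [-2.99, 2.99], [-0.89, 2.07], [0.3, 2.58], [-1.14, 4.28], [0, 2.63], [-3.12, 3.12]. Speed limits (rad/s): [2.57, 2.57, 3.01, 3.14, 3.14, 3.14].

### API

Orientations are given as a unit quaternion [w, x, y, z].
In Python, from bench import ctrl gives the robot as it stands.
- The arm moves only by the tool carry_out, never from a script. Its argument "steps" is one flat list of numbers, 7 for each row, row after row: the shift along the tool's x, y, z in m, then the turn, a rotation vector about the tool's x, y, z in rad, then the opening, from 0 (shut) to 1 (fully open). In form: [dx, dy, dz, wx, wy, wz, claw, dx, dy, dz, wx, wy, wz, claw, ...]. A call has 1 to 20 rows; each row is the pose to reach, as a shift and turn from the pose commanded when the call began, along the tool's axes at that moment; what a row does not reach only later rows make up. A row lasts 1/10 s, in which the tool goes at most 50 mm and 8.59 degrees, less where a joint would pass 70% of its speed; a pose out of reach is approached as far as the arm can. A call with a gripper value outside its range is refused whole. The fingers move at their own pace and stop on an object; the grip force is fixed at half the most. Time passes only in rows, so rows that repeat a pose let the fingers close. It gives the time, the measured TCP pose, the force, the opening and the grip force at its end, in the units of the state.
- ctrl.get_obs(): the state, without advancing time (a new reading comes with each control period).
- ctrl.camera(name): name is "side" or "top"; returns the picture (480x640x3 uint8, red, green, blue); there is no depth.
- ctrl.camera_params(name): a dict with "vertical_fov" (degrees; the focal length in pixels is half the picture's height over the tangent of half this angle, whatever the lens; pixels are square), "cx", "cy" (the principal point, pixels), "cam_to_world" (4x4, takes a point from camera to world coordinates). Camera axes: x right, y down, z forward; pixel columns grow to the right and rows downward; lengths in m; the calibration is good to about 2 mm. A picture is of the moment at which its call begins. camera_params takes no time and is no camera call.
- ctrl.hand_in(): hands the job in; it is judged then, once.
The state is a dict: "time_s": time; "q": joint angles; "dq": joint speeds; "joint_efforts": joint torques, N m; "eef_pos": TCP position; "eef_rot": TCP orientation; "wrist_force": force on the tool from outside, world axes, zero at the start; "torque": the same for the moment, N m; "opening": opening from 0.0 (shut) to 1.0 (fully open); "grasp_force": force on a finger pad.
Only numpy, scipy, OpenCV 4.12 (cv2) and the standard library are available. Lean on these libraries where they do the work, as an engineer would, in place of code of your own. Each camera call takes 0.05 s, during which the arm holds its last target. There are 200 camera calls.

### The job

Get the shaft in the jig ready for gauging: push its toggle clamp fully shut, with the clamp arm down on the shaft and the red handle home. Then show the fitter what to check and with what: point the fingertips straight down at the cross-drilled hole in the shaft from 2 to 3 cm above it for two seconds, then point in the same way at the middle of the plug gauge for two seconds, and finish still pointing at it. Touch neither the shaft nor the gauge, and leave the other tools and parts where they lie.

Things in the scene. Friction and masses are not known exactly. Their poses are not given: they have to be found in the camera images.
- clamp_fixture: drill jig, bolted down: grey plate 150 (its x) x 240 (its y) x 12 mm with V-block, shaft and toggle clamp. Origin on the underside, plate x -76..74, y -132..108 mm; z up; 'jig mm' below are in this frame. A stop block (48 mm high) stands at x 61..77 past the shaft's far end, a locator block with a black knob (48 mm high) at x 0..22, y -137..-100; all else but the clamp is lower
- shaft: bright steel shaft, 22 mm diameter, lying in the V-block of the jig (it does not move): along jig x at y -48, from x -36 to 54, axis 37 mm and top 48 mm above the worktop; its last 12 mm at -x is 16 mm thick. Origin and axes as the jig's
- clamp_fixture_arm (a joint): clamp arm, rad: 0 = shut on its stop, down on the shaft; grows as the free end swings up to +y; starts at 0.3..0.55. Pivot line along jig x at y 42, z 42. A bar 13 mm wide (x 4..17); shut, level at y -66..54, top z 66, with a spindle at y -49 (nuts 20 mm wide to z 73, thread 8 mm wide to z 87). Stays where left; friction 0.4 N m (6 to 8 N at press_point)
- clamp_fixture_handle (a joint): red handle relative to the arm, rad: 0 = home on its stop; grows as it leans further out to +y; starts at 0.15..0.4. Its pin runs along jig x at y 60, z 60 (arm shut; it rides with the arm). Stays where left; friction 0.15 N m, 2 N at its end moves it. Pushed towards jig -y, the handle closes first, then the arm
- press_point (a point): point on top of the clamp arm's bar, 62 mm from the pivot towards the free end: jig (11, -20, 66.5) mm when shut; rides with the arm. A place to press the arm down (the spindle is nearer the free end)
- grip_end (a point): point on the axis of the red grip (22 mm thick), 8 mm below its rounded outer end: jig (11, 128, 171) mm when shut and home, where the grip leans 25 degrees from vertical towards +y; rides with the handle
- cross_hole (a point): mouth of the cross-drilled hole, a dark 6 mm hole in the top of the shaft, between clamp arm and the shaft's stepped end on the -x side: jig (-18.5, -48, 48) mm; z up. With the clamp shut the spindle's nuts stand 19 mm from its centre towards +x, to 25 mm above it (the thread to 39 mm)
- gauge_middle (a point): middle of the plug gauge, half-way up (6 mm above the worktop): slim gauge 98 mm long, 12 mm thick, with a black sleeve and a red ring in the middle and a bright plug at each end, lying flat; it changes places with screwdriver and pencil. y runs along the gauge, z up
- screwdriver: bystander: screwdriver with an orange handle, lying, 194 mm long (its y), 27 mm thick; origin under its middle
- pencil: bystander: yellow pencil, lying, 136 mm long (its y), 7 mm thick; origin under its middle
- hex_key: bystander: black hex key, lying flat, 88 x 30 x 6 mm; origin under its middle
- nose_black: bystander: black nose piece of a rivet gun standing upright, 17 mm wide, 27 mm high; origin under its middle
- bracket: bystander: bent galvanised bracket, 42 x 81 mm, its upright flange 48 mm high; origin under its middle

How it is judged:
By the outcome, as a careful person would: the job done as asked, in the order asked, and still so for the second after the job is handed in, with the robot touching nothing.
It also fails if it takes over 72 s, if anything falls off the work surface, if the arm or the gripper's body presses on something with over 40 N, if the wrist force passes 120 N, or if a joint passes its speed limit or range.

## Working session

There is one attempt and no reset: what is moved stays moved. The work goes in short steps, Python scripts to look and compute and a tool call to move; the robot and the scene stay as the last step left them, time stands still between calls to the robot, and variables do not carry over. Pictures are saved under pics/ and viewed, at most 10 in all, crops included, and the job is handed in when it is done.

Besides the shell and the picture viewer there is one more tool, called after "Request:" as name(argument=value, ...) on one line, values as JSON. carry_out: Moves the arm, as the interface text tells. Its arguments: {"type":"object","properties":{"steps":{"type":"array"}},"required":["steps"]}

```bash
mkdir -p pics
python3 - <<'E'
from bench import ctrl
import cv2,numpy as np
np.set_printoptions(precision=4,suppress=True)
for n in("side","top"):
    cv2.imwrite(f"pics/{n}0.png",ctrl.camera(n)[:,:,::-1]); print(n,ctrl.camera_params(n))
o=ctrl.get_obs();print(o["time_s"],o["eef_pos"],o["eef_rot"],o["opening"])
E
```

```text
side {'vertical_fov': 48.20741651260481, 'cx': 329.7801783301449, 'cy': 244.6589783488289, 'cam_to_world': array([[ 0.9776, -0.127 ,  0.1679,  0.3776],
       [-0.2096, -0.6597,  0.7217, -0.7295],
       [ 0.0191, -0.7408, -0.6715,  0.7691],
       [ 0.    ,  0.    ,  0.    ,  1.    ]])}
top {'vertical_fov': 49.88273988310041, 'cx': 321.6007837424947, 'cy': 237.3486316548317, 'cam_to_world': array([[ 0.0178, -0.9909,  0.1331,  0.3839],
       [-0.9998, -0.0163,  0.0125, -0.034 ],
       [-0.0102, -0.1333, -0.991 ,  1.2739],
       [ 0.    ,  0.    ,  0.    ,  1.    ]])}
0.1 [0.1286 0.5601 0.3031] [-0.0003  0.1127  0.9936 -0.0007] 0.9999076052950182
```

View pics/top0.png

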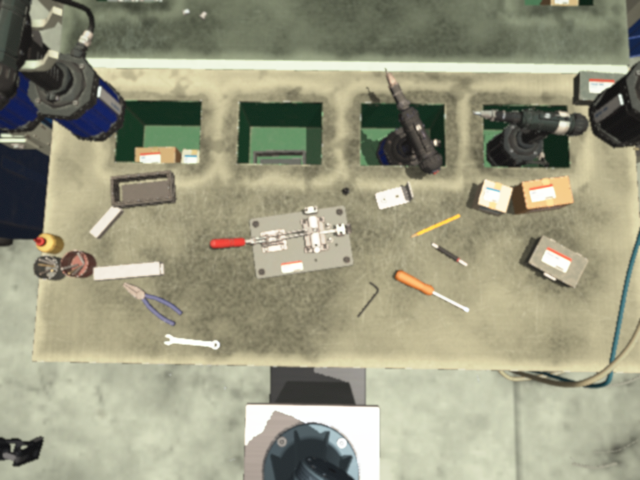

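View pics/side0.png

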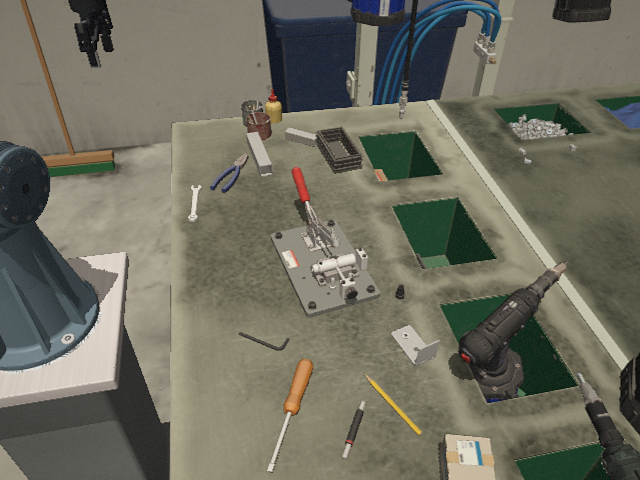

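The top view shows the jig at about (300,242) with its handle to the left (world +y), and the gauge at about (450,255). The side view shows the same jig at (325,265) and the gauge at (354,430). I'll take enlarged crops next.

Run:
```python
import cv2,numpy as np
t=cv2.imread("pics/top0.png");s=cv2.imread("pics/side0.png")
cv2.imwrite("pics/c1.png",cv2.resize(t[195:290,200:360],None,fx=5,fy=5,interpolation=cv2.INTER_CUBIC))
cv2.imwrite("pics/c2.png",cv2.resize(s[160:320,260:390],None,fx=3.75,fy=3.75,interpolation=cv2.INTER_CUBIC))
g=cv2.resize(t[235:275,420:480],None,fx=6,fy=6,interpolation=cv2.INTER_CUBIC)
h=cv2.resize(s[390:470,330:380],None,fx=6,fy=6,interpolation=cv2.INTER_CUBIC)
c=np.zeros((480,700,3),np.uint8);c[:240,:360]=g;c[:,380:680]=h
cv2.imwrite("pics/c3.png",c)
```

```text
(no output)
```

View pics/c1.png

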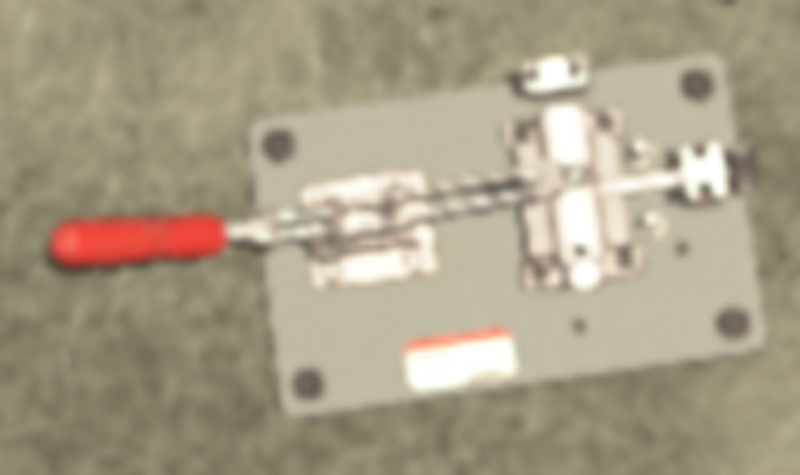

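View pics/c2.png

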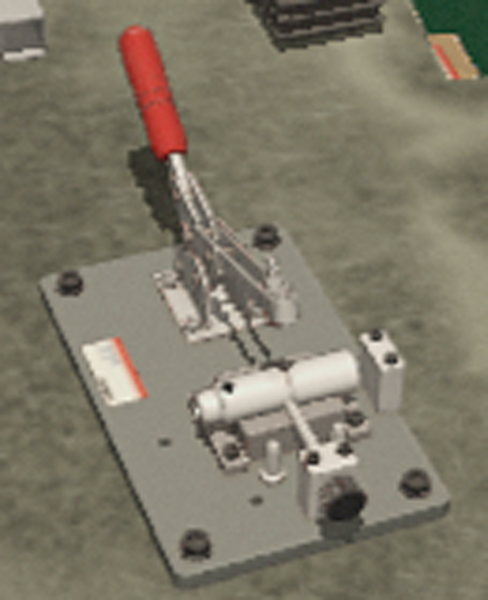

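View pics/c3.png

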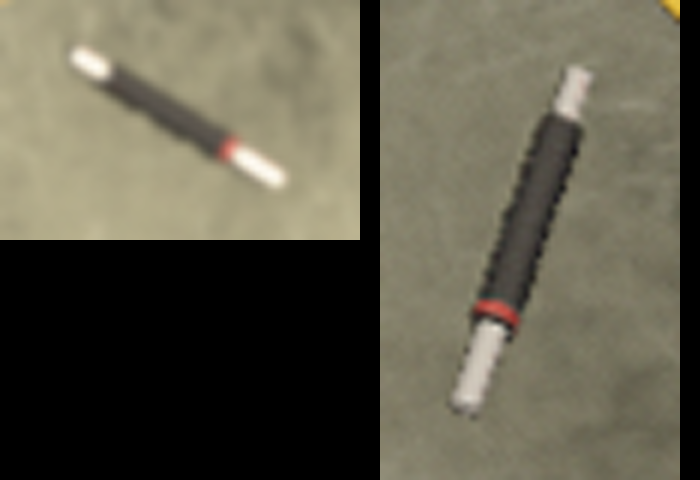

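```bash
cat > h.py <<'E'
import numpy as np
from scipy.spatial.transform import Rotation as R
from scipy.optimize import least_squares
from bench import ctrl
P={n:ctrl.camera_params(n) for n in("side","top")}
def proj(n,p):
    c=P[n];T=np.linalg.inv(c["cam_to_world"]);f=240/np.tan(np.radians(c["vertical_fov"]/2))
    q=T[:3,:3]@np.asarray(p)+T[:3,3];return np.array([c["cx"]+f*q[0]/q[2],c["cy"]+f*q[1]/q[2]])
def jig(v,p): # v=x,y,yaw ; p in mm
    return R.from_euler('z',v[2]).apply(np.array(p)/1000)+[v[0],v[1],0]
def onarm(p,a):
    o=np.array([11,42,42.]);return o+R.from_rotvec([-a,0,0]).apply(np.array(p)-o)
def grip(a,h,p=(11,128,171)):
    o=np.array([11,60,60.]);return onarm(o+R.from_rotvec([-h,0,0]).apply(np.array(p)-o),a)
E
cat > fit.py <<'E'
from h import *
np.set_printoptions(precision=4,suppress=True)
t=lambda x,y:("top",np.array([200+x/5,195+y/5]))
s=lambda x,y:("side",np.array([260+x/3.75,160+y/3.75]))
pts=[((74,108,12),t(250,122)),((74,-132,12),t(722,55)),((-76,-132,12),t(765,345)),((-76,108,12),t(290,413)),
((-76,108,12),s(40,280)),((74,108,12),s(280,226)),((74,-132,12),s(450,497)),((-76,-132,12),s(178,572)),
((-18.5,-48,48),s(228,387)),((-18.5,-48,48),t(582,251))]
f=lambda v:np.concatenate([proj(n,jig(v,p))-u for p,(n,u) in pts])
r=least_squares(f,[.43,0,.1],loss='soft_l1');v=r.x;print("jig",v,np.degrees(v[2]));print(f(v).reshape(-1,2).round(1).tolist())
# rounded handle end: sphere centre ~ grip_end(8mm below end); blob centre guess
gp=[t(67,243),s(135,38)]
g=lambda a:np.concatenate([proj(n,jig(v,grip(a[0],a[1])))-u for n,u in gp]+[[(a[0]-.42)*1,(a[1]-.27)*1]])
ra=least_squares(g,[.42,.27]);print("ang",ra.x,g(ra.x))
gf=lambda w:np.concatenate([proj(n,p)-u for p,n,u in[
 ([w[0],w[1],.006],"top",np.array([420+75/6,235+52/6])),([w[2],w[3],.006],"top",np.array([420+284/6,235+183/6])),
 ([w[0],w[1],.006],"side",np.array([330+200/6,390+71/6])),([w[2],w[3],.006],"side",np.array([330+83/6,390+406/6]))]])
w=least_squares(gf,[.4,-.3,.35,-.35]).x;d=w[2:]-w[:2];print("gauge",w,"mid",(w[:2]+w[2:])/2,np.linalg.norm(d),np.degrees(np.arctan2(d[1],d[0])),gf(w))
for n,p in [("hole",jig(v,(-18.5,-48,48))),("press0",jig(v,onarm((11,-20,66.5),ra.x[0]))),("pressshut",jig(v,(11,-20,66.5))),("grip",jig(v,grip(*ra.x))),("griphome",jig(v,grip(0,0))),("spindle",jig(v,onarm((11,-49,87),ra.x[0])))]:print(n,p,proj("side",p),proj("top",p))
E
python3 fit.py
```

```text
jig [0.5403 0.0454 0.1593] 9.12599430351353
[[-1.4, -0.4], [-0.1, -0.5], [0.3, 1.1], [-1.9, 1.4], [-0.6, -0.1], [0.5, -0.9], [1.5, 2.0], [-0.0, 2.9], [0.1, 0.6], [-0.7, -0.1]]
ang [0.3486 0.2243] [-0.1384 -0.1481  0.5162  0.1062 -0.0714 -0.0457]
gauge [ 0.5425 -0.2883  0.4905 -0.3721] mid [ 0.5165 -0.3302] 0.09863315219188323 -121.80610307676919 [-1.5801  0.1391 -1.9553 -0.1055  0.281   1.0925  0.1522  1.2052]
hole [ 0.5296 -0.0049  0.048 ] [320.9179 263.8177] [315.7423 245.0831]
press0 [0.5524 0.0393 0.0862] [328.0553 232.5659] [296.5546 233.105 ]
pressshut [0.5543 0.0274 0.0665] [330.1126 244.0041] [302.1079 233.5622]
grip [0.5222 0.2272 0.1092] [296.5162 170.2395] [213.2616 243.4519]
griphome [0.5308 0.1735 0.171 ] [304.4606 159.1043] [231.9774 236.4224]
spindle [0.5556 0.0193 0.1154] [332.1916 227.4743] [304.6413 230.03  ]
```

```bash
cat >> h.py <<'E'
JV=[.5403,.0454,.1593]
def rel(pos,yaw,cur=None):
    """shift+turn in tool axes; yaw=heading of tool y (tool down)"""
    o=ctrl.get_obs();p,q=cur or (o["eef_pos"],o["eef_rot"])
    T=R.from_quat([q[1],q[2],q[3],q[0]]);y=np.array([np.cos(yaw),np.sin(yaw),0]);z=np.array([0,0,-1.])
    G=R.from_matrix(np.column_stack([np.cross(y,z),y,z]))
    return np.round(np.r_[T.inv().apply(np.array(pos)-p),(T.inv()*G).as_rotvec()],4)
E
python3 - <<'E'
from h import *
np.set_printoptions(precision=4,suppress=True)
yaw=np.radians(9.126) # tool y along jig x
yaws=[yaw, yaw+np.pi]
a0,h0=.349,.224
s=grip(a0,h0);print(s)
start=jig(JV,[11,s[1]+65,s[2]-22+73]);hi=start.copy();hi[2]=.30
for y in yaws:print(y,"hi",rel(hi,y),"start",rel(start,y))
seq=[(a0,h0),(a0,h0/2),(a0,0),(a0*.67,0),(a0*.33,0),(0,0)]
for a,h in seq:
    g=grip(a,h);print("jig",g,"TCP jig",g[1]+22,g[2]+51," rel start dy,dz(up)",g[1]+22-(s[1]+65),g[2]-s[2])
E
```

```text
[ 11.     182.3883 109.164 ]
0.1592787475370025 hi [-0.4338 -0.176   0.0032 -0.0016  0.0006  1.1857] start [-0.4338 -0.1758  0.143  -0.0016  0.0006  1.1857]
3.3008714011267957 hi [-0.4338 -0.176   0.0032 -0.0007 -0.0017 -1.9559] start [-0.4338 -0.1758  0.143  -0.0007 -0.0017 -1.9559]
jig [ 11.     182.3883 109.164 ] TCP jig 204.38828566288836 160.1639525774691  rel start dy,dz(up) -43.0 0.0
jig [ 11.     175.3491 121.9227] TCP jig 197.34914922292387 172.92273531796587  rel start dy,dz(up) -50.039136439964494 12.758782740496784
jig [ 11.     166.9281 133.8148] TCP jig 188.92811810346328 184.8148425208426  rel start dy,dz(up) -58.46016755942509 24.6508899433735
jig [ 11.     155.5495 147.5628] TCP jig 177.5495477820557 198.56277847087318  rel start dy,dz(up) -69.83873788083267 38.39882589340408
jig [ 11.     142.2544 160.2627] TCP jig 164.25438035635878 211.26267043899588  rel start dy,dz(up) -83.13390530652958 51.09871786152678
jig [ 11. 128. 171.] TCP jig 150.0 222.0  rel start dy,dz(up) -97.38828566288836 61.836047422530896
```

Request:
carry_out(steps=[-0.434,-0.176,0.003,-0.0016,0.0006,1.1857,0,-0.434,-0.176,0.003,-0.0016,0.0006,1.1857,0,-0.434,-0.176,0.003,-0.0016,0.0006,1.1857,0,-0.434,-0.176,0.003,-0.0016,0.0006,1.1857,0,-0.434,-0.176,0.003,-0.0016,0.0006,1.1857,0,-0.434,-0.176,0.003,-0.0016,0.0006,1.1857,0,-0.434,-0.176,0.003,-0.0016,0.0006,1.1857,0,-0.434,-0.176,0.003,-0.0016,0.0006,1.1857,0,-0.434,-0.176,0.003,-0.0016,0.0006,1.1857,0,-0.434,-0.176,0.003,-0.0016,0.0006,1.1857,0,-0.434,-0.176,0.003,-0.0016,0.0006,1.1857,0,-0.434,-0.176,0.003,-0.0016,0.0006,1.1857,0,-0.434,-0.176,0.003,-0.0016,0.0006,1.1857,0,-0.434,-0.176,0.003,-0.0016,0.0006,1.1857,0,-0.434,-0.176,0.143,-0.0016,0.0006,1.1857,0,-0.434,-0.176,0.143,-0.0016,0.0006,1.1857,0,-0.434,-0.176,0.143,-0.0016,0.0006,1.1857,0,-0.434,-0.176,0.143,-0.0016,0.0006,1.1857,0,-0.434,-0.176,0.143,-0.0016,0.0006,1.1857,0,-0.434,-0.176,0.143,-0.0016,0.0006,1.1857,0])

```text
time_s: 2.1
eef_pos: [0.5138, 0.2927, 0.164]
eef_rot: [0.001, 0.648, 0.761, 0.003]
wrist_force: [0.8, 0.3, 0.3]
opening: -0.001
grasp_force: 0.0
```

Run:
```python
from h import *
import cv2
o=ctrl.get_obs();print(o["time_s"],o["eef_pos"],o["eef_rot"],o["opening"],o["wrist_force"],o["q"])
s=ctrl.camera("side")[:,:,::-1];t=ctrl.camera("top")[:,:,::-1]
c=np.hstack([cv2.resize(s[80:240,230:360],None,fx=3,fy=3),cv2.resize(t[170:300,140:270],(390,480)) if 0 else cv2.resize(t[170:330,140:270],None,fx=3,fy=3)])
cv2.imwrite("pics/d.png",c)
tip=o["eef_pos"]+[0,0,-.073];print("tip",proj("side",tip),"crop",(proj("side",tip)-[230,80])*3)
```

```text
2.1 [0.51379003 0.29274756 0.16400653] [0.001057   0.6482946  0.76138347 0.00286501] -0.0007768141876948278 [0.79830099 0.26927204 0.26032789] [3.16848715e-01 3.72435285e-01 1.67317379e+00 1.33582992e-03
 1.08999233e+00 1.56130957e-01]
tip [288.26476873 161.13410344] crop [174.79430618 243.40231031]
```

View pics/d.png

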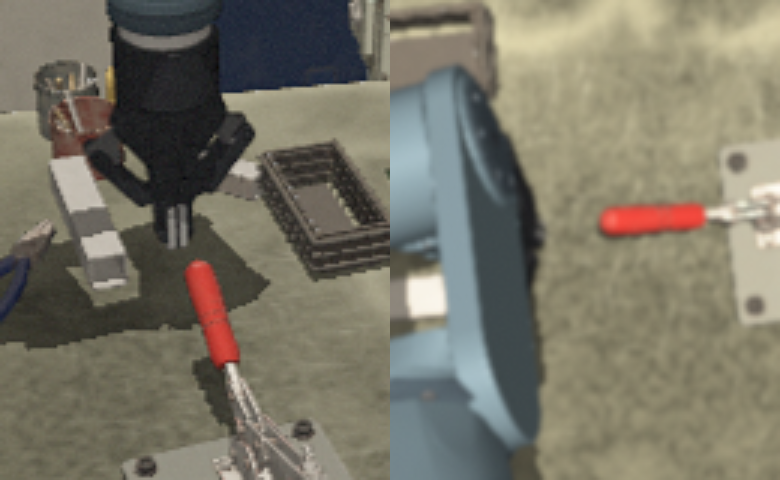

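Tips appear at crop (178,246), as predicted at (175,243), so the 73 mm tip length holds with the gripper shut. The grip lies straight ahead of the fingers.

Request:
carry_out(steps=[-0.02,0,0,0,0,0,0,-0.034,0,0,0,0,0,0,-0.039,0,0,0,0,0,0,-0.043,0,-0.002,0,0,0,0,-0.047,0,-0.007,0,0,0,0,-0.05,0,-0.013,0,0,0,0,-0.054,0,-0.019,0,0,0,0,-0.0585,0,-0.0245,0,0,0,0,-0.062,0,-0.029,0,0,0,0,-0.066,0,-0.034,0,0,0,0,-0.07,0,-0.0385,0,0,0,0,-0.074,0,-0.043,0,0,0,0,-0.0785,0,-0.047,0,0,0,0,-0.083,0,-0.051,0,0,0,0,-0.0865,0,-0.054,0,0,0,0,-0.09,0,-0.0565,0,0,0,0])

```text
time_s: 3.8
eef_pos: [0.5273, 0.2058, 0.2204]
eef_rot: [-0.0, 0.648, 0.762, 0.004]
wrist_force: [-2.0, 11.8, 9.3]
opening: -0.001
grasp_force: 6.0
```

Run:
```python
from h import *
import cv2
o=ctrl.get_obs();p=o["eef_pos"];print(o["time_s"],o["wrist_force"],"jig",R.from_euler('z',-JV[2]).apply(p-[JV[0],JV[1],0]))
s=ctrl.camera("side")[:,:,::-1]
cv2.imwrite("pics/e.png",cv2.resize(s[100:300,250:390],None,fx=3,fy=3))
```

```text
3.8 [-1.98499282 11.82500188  9.32570065] jig [0.01265889 0.16045762 0.22038943]
```

View pics/e.png

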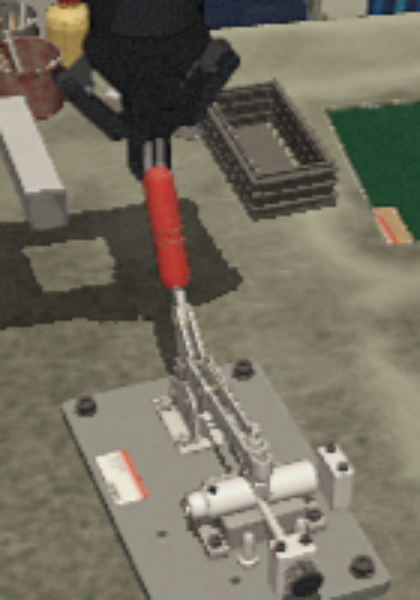

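The grip rides on the fingers and the arm is nearly down: the spindle is over the shaft at crop (262,470). I'll keep pushing.

Request:
carry_out(steps=[-0.003,0,-0.002,0,0,0,0,-0.006,0,-0.004,0,0,0,0,-0.008,0,-0.005,0,0,0,0,-0.008,0,-0.005,0,0,0,0])

```text
time_s: 4.25
eef_pos: [0.5288, 0.1964, 0.2246]
eef_rot: [0.0, 0.648, 0.761, 0.003]
wrist_force: [0.1, 7.2, 4.9]
opening: -0.002
grasp_force: 3.6
```

Request:
carry_out(steps=[-0.002,0,0,0,0,0,0,-0.002,0,0,0,0,0,0])

```text
time_s: 4.45
eef_pos: [0.5289, 0.195, 0.2244]
eef_rot: [-0.0, 0.648, 0.761, 0.004]
wrist_force: [-1.1, 9.4, 5.4]
opening: -0.003
grasp_force: 4.9
```

Request:
carry_out(steps=[-0.002,0,0,0,0,0,0,-0.002,0,0,0,0,0,0])

```text
time_s: 4.65
eef_pos: [0.529, 0.1944, 0.2246]
eef_rot: [-0.001, 0.648, 0.761, 0.005]
wrist_force: [-0.9, 16.0, 6.9]
opening: -0.003
grasp_force: 8.1
```

Request:
carry_out(steps=[-0.002,0,0,0,0,0,0,-0.004,0,0,0,0,0,0,-0.004,0,0,0,0,0,0,-0.004,0,0,0,0,0,0])

```text
time_s: 5.05
eef_pos: [0.5291, 0.1934, 0.2248]
eef_rot: [-0.003, 0.648, 0.762, 0.007]
wrist_force: [-4.3, 28.8, 8.5]
opening: 0.001
grasp_force: 14.4
```

Firm against the stops, so I back off and rise.

Request:
carry_out(steps=[0.01,0,0,0,0,0,0,0.04,0,0,0,0,0,0,0.06,0,-0.01,0,0,0,0,0.06,0,-0.06,0,0,0,0,0.06,0,-0.11,0,0,0,0,0.06,0,-0.11,0,0,0,0,0.06,0,-0.11,0,0,0,0])

```text
time_s: 5.75
eef_pos: [0.5201, 0.2462, 0.3344]
eef_rot: [0.001, 0.649, 0.761, 0.002]
wrist_force: [0.6, -0.4, 0.4]
opening: 0.001
grasp_force: 0.0
```

Run:
```python
from h import *
import cv2
np.set_printoptions(suppress=True)
o=ctrl.get_obs();print(o["time_s"],o["wrist_force"],o["eef_pos"],o["eef_rot"])
s=ctrl.camera("side")[:,:,::-1];t=ctrl.camera("top")[:,:,::-1]
cv2.imwrite("pics/f.png",np.hstack([cv2.resize(s[140:300,260:390],None,fx=3,fy=3),cv2.resize(t[170:330,200:330],None,fx=3,fy=3)]))
for p in[(11,128,171),(11,-49,87),(11,-66,60)]:
  for n,o0 in(("side",[260,140]),("top",[200,170])):print(p,n,(proj(n,jig(JV,p))-o0)*3)
y=JV[2]+np.pi/2
h=jig(JV,(-18.5,-48,48));print(h)
for z in(.32,.048+.073+.06,.048+.073+.026):print(rel([h[0],h[1],z],y))
```

```text
5.75 [ 0.59312875 -0.3709494   0.44402599] [0.52007766 0.24615527 0.33444774] [0.00116911 0.64853318 0.76118232 0.0021973 ]
(11, 128, 171) side [133.42855184  57.30204563]
(11, 128, 171) top [ 95.92435964 199.22152002]
(11, -49, 87) side [227.70838837 316.88064031]
(11, -49, 87) top [342.10872697 181.64665343]
(11, -66, 60) side [236.4833798  365.32009991]
(11, -66, 60) top [364.19103994 183.60834322]
[ 0.52964834 -0.00492685  0.048     ]
[-0.2492 -0.0291  0.0111  0.     -0.0013 -1.571 ]
[-0.2493 -0.029   0.1501  0.     -0.0013 -1.571 ]
[-0.2494 -0.029   0.1841  0.     -0.0013 -1.571 ]
```

View pics/f.png

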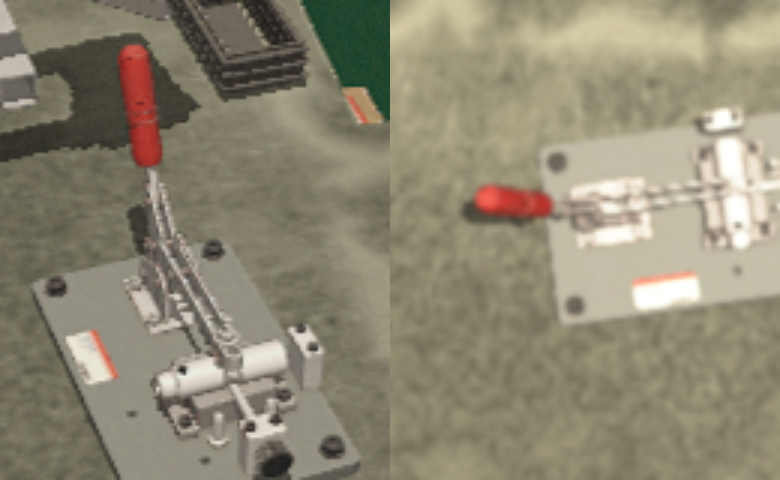

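The grip end at crop (132,54) matches the home prediction (133,57), and the spindle over the shaft matches its shut position. Next I go above the hole.

Request:
carry_out(steps=[-0.249,-0.029,0.011,0,-0.001,-1.571,0,-0.249,-0.029,0.011,0,-0.001,-1.571,0,-0.249,-0.029,0.011,0,-0.001,-1.571,0,-0.249,-0.029,0.011,0,-0.001,-1.571,0,-0.249,-0.029,0.011,0,-0.001,-1.571,0,-0.249,-0.029,0.011,0,-0.001,-1.571,0,-0.249,-0.029,0.011,0,-0.001,-1.571,0,-0.249,-0.029,0.011,0,-0.001,-1.571,0,-0.249,-0.029,0.011,0,-0.001,-1.571,0,-0.249,-0.029,0.011,0,-0.001,-1.571,0,-0.249,-0.029,0.011,0,-0.001,-1.571,0,-0.249,-0.029,0.011,0,-0.001,-1.571,0,-0.249,-0.029,0.11,0,-0.001,-1.571,0,-0.249,-0.029,0.15,0,-0.001,-1.571,0,-0.249,-0.029,0.15,0,-0.001,-1.571,0,-0.249,-0.029,0.15,0,-0.001,-1.571,0,-0.249,-0.029,0.15,0,-0.001,-1.571,0])

```text
time_s: 7.55
eef_pos: [0.53, -0.0041, 0.1817]
eef_rot: [-0.0, -0.079, 0.997, 0.001]
wrist_force: [-0.5, -0.6, -0.1]
opening: -0.001
grasp_force: 0.0
```

Run:
```python
from h import *
import cv2
np.set_printoptions(suppress=True)
o=ctrl.get_obs();print(o["time_s"],o["wrist_force"],o["eef_pos"],o["eef_rot"])
s=ctrl.camera("side")[:,:,::-1]
cv2.imwrite("pics/g.png",cv2.resize(s[180:300,270:390],None,fx=5,fy=5,interpolation=cv2.INTER_CUBIC))
tip=o["eef_pos"]-[0,0,.073]
h=jig(JV,(-18.5,-48,48))
for n,p in(("tip",tip),("hole",h)):print(n,(proj("side",p)-[270,180])*5)
print(rel([h[0],h[1],.048+.073+.026],JV[2]+np.pi/2))
```

```text
7.55 [-0.45166792 -0.58103256 -0.05307972] [ 0.53002723 -0.00411047  0.18165463] [-0.00044955 -0.07858152  0.99690731  0.00074222]
tip [256.56644335 299.93852489]
hole [254.6801265 419.0629885]
[ 0.0018 -0.0003  0.0364  0.0001  0.0029 -0.0015]
```

View pics/g.png

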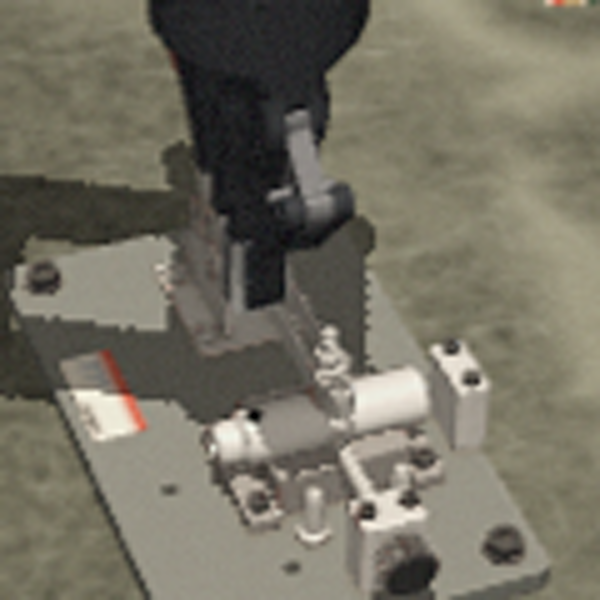

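The hole appears at crop (255,415), predicted (255,419), and the tips are directly above it with the spindle clear to the right. I'll descend and hold there.

Request:
carry_out(steps=[0.001,0,0.018,0,0.002,-0.001,0,0.001,0,0.03,0,0.002,-0.001,0,0.001,0,0.036,0,0.002,-0.001,0,0.001,0,0.036,0,0.002,-0.001,0,0.001,0,0.036,0,0.002,-0.001,0,0.001,0,0.036,0,0.002,-0.001,0])

```text
time_s: 8.2
eef_pos: [0.5301, -0.0044, 0.1468]
eef_rot: [0.0, -0.08, 0.997, 0.0]
wrist_force: [0.4, -1.4, 0.9]
opening: -0.002
grasp_force: 0.0
```

Request:
carry_out(steps=[0,0,0,0,0,0,0,0,0,0,0,0,0,0,0,0,0,0,0,0,0,0,0,0,0,0,0,0,0,0,0,0,0,0,0,0,0,0,0,0,0,0,0,0,0,0,0,0,0,0,0,0,0,0,0,0,0,0,0,0,0,0,0,0,0,0,0,0,0,0,0,0,0,0,0,0,0,0,0,0,0,0,0,0,0,0,0,0,0,0,0,0,0,0,0,0,0,0,0,0,0,0,0,0,0,0,0,0,0,0,0,0,0,0,0,0,0,0,0,0,0,0,0,0,0,0,0,0,0,0,0,0,0,0,0,0,0,0,0,0])

```text
time_s: 10.2
eef_pos: [0.5295, -0.0043, 0.146]
eef_rot: [-0.0, -0.08, 0.997, 0.0]
wrist_force: [0.2, 0.5, 0.1]
opening: 0.005
grasp_force: 0.0
```

Request:
carry_out(steps=[0,0,0,0,0,0,0,0,0,0,0,0,0,0,0,0,0,0,0,0,0,0,0,0,0,0,0,0,0,0,0,0,0,0,0])

```text
time_s: 10.7
eef_pos: [0.5295, -0.0043, 0.146]
eef_rot: [-0.0, -0.08, 0.997, 0.0]
wrist_force: [0.3, -0.3, -0.4]
opening: -0.0
grasp_force: 0.0
```

Run:
```python
from h import *
np.set_printoptions(suppress=True)
o=ctrl.get_obs();h=jig(JV,(-18.5,-48,48));print(o["eef_pos"]-[0,0,.073]-h)
y=JV[2]+np.pi/2
for p in([h[0],h[1],.25],[.5165,-.3302,.25],[.5165,-.3302,.033+.073]):print(rel(p,y))
```

```text
[-0.0001512   0.00064652  0.02497215]
[ 0.     -0.0006 -0.104   0.0007 -0.0005  0.0012]
[ 0.065  -0.3196 -0.1042  0.0007 -0.0005  0.0012]
[ 0.0649 -0.3197  0.0398  0.0007 -0.0005  0.0012]
```

Request:
carry_out(steps=[0,0,-0.05,0,0,0,0,0,0,-0.1,0,0,0,0,0,0,-0.104,0,0,0,0,0.065,-0.32,-0.104,0.0007,-0.0005,0.001,0,0.065,-0.32,-0.104,0.0007,-0.0005,0.001,0,0.065,-0.32,-0.104,0.0007,-0.0005,0.001,0,0.065,-0.32,-0.104,0.0007,-0.0005,0.001,0,0.065,-0.32,-0.104,0.0007,-0.0005,0.001,0,0.065,-0.32,-0.104,0.0007,-0.0005,0.001,0,0.065,-0.32,-0.104,0.0007,-0.0005,0.001,0,0.065,-0.32,-0.104,0.0007,-0.0005,0.001,0,0.065,-0.32,-0.06,0.0007,-0.0005,0.001,0,0.065,-0.32,-0.02,0.0007,-0.0005,0.001,0,0.065,-0.32,0.01,0.0007,-0.0005,0.001,0,0.065,-0.32,0.01,0.0007,-0.0005,0.001,0,0.065,-0.32,0.01,0.0007,-0.0005,0.001,0])

```text
time_s: 12.3
eef_pos: [0.5166, -0.3298, 0.1359]
eef_rot: [-0.0, -0.08, 0.997, 0.0]
wrist_force: [0.5, -0.0, 0.1]
opening: 0.0
grasp_force: 0.0
```

Run:
```python
from h import *
import cv2
np.set_printoptions(suppress=True)
o=ctrl.get_obs();print(o["time_s"],o["eef_pos"])
s=ctrl.camera("side")[:,:,::-1]
cv2.imwrite("pics/i.png",cv2.resize(s[360:480,300:420],None,fx=5,fy=5,interpolation=cv2.INTER_CUBIC))
tip=o["eef_pos"]-[0,0,.073]
for n,p in(("tip",tip),("mid",[.5165,-.3302,.006])):print(n,(proj("side",p)-[300,360])*5)
print(rel([.5165,-.3302,.033+.073],JV[2]+np.pi/2))
```

```text
12.3 [ 0.5166121  -0.32977955  0.1358636 ]
tip [280.6507273  248.38170526]
mid [270.98787861 348.53643838]
[ 0.0008  0.0006  0.0314 -0.0016  0.0013  0.0009]
```

View pics/i.png

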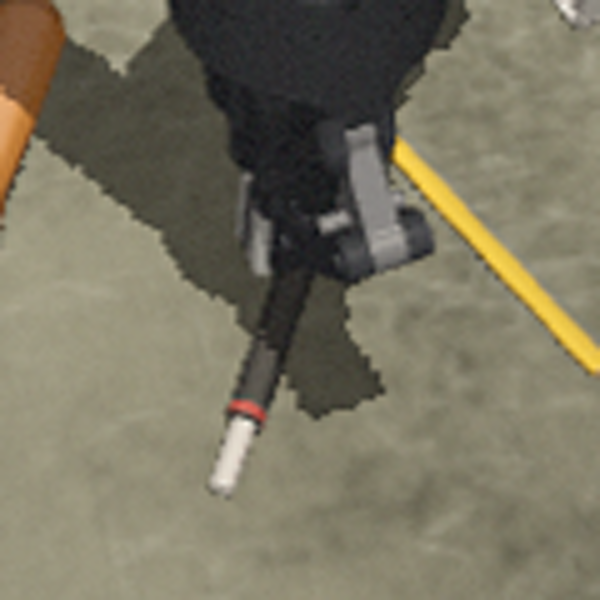

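The tips stand over the gauge, whose computed middle at crop (271,348) lies on its sleeve axis. The pencil and screwdriver are clear of the fingers, so I descend and hold.

Request:
carry_out(steps=[0.001,0.0005,0.015,-0.0015,0.001,0.001,0,0.001,0.0005,0.025,-0.0015,0.001,0.001,0,0.001,0.0005,0.03,-0.0015,0.001,0.001,0,0.001,0.0005,0.03,-0.0015,0.001,0.001,0,0.001,0.0005,0.03,-0.0015,0.001,0.001,0,0.001,0.0005,0.03,-0.0015,0.001,0.001,0])

```text
time_s: 12.95
eef_pos: [0.5156, -0.3305, 0.1062]
eef_rot: [-0.0, -0.079, 0.997, 0.0]
wrist_force: [0.8, -0.0, -0.6]
opening: 0.003
grasp_force: 0.0
```

Request:
carry_out(steps=[0,0,0,0,0,0,0,0,0,0,0,0,0,0,0,0,0,0,0,0,0,0,0,0,0,0,0,0,0,0,0,0,0,0,0,0,0,0,0,0,0,0,0,0,0,0,0,0,0,0,0,0,0,0,0,0,0,0,0,0,0,0,0,0,0,0,0,0,0,0,0,0,0,0,0,0,0,0,0,0,0,0,0,0,0,0,0,0,0,0,0,0,0,0,0,0,0,0,0,0,0,0,0,0,0,0,0,0,0,0,0,0,0,0,0,0,0,0,0,0,0,0,0,0,0,0,0,0,0,0,0,0,0,0,0,0,0,0,0,0])

```text
time_s: 14.95
eef_pos: [0.5154, -0.3302, 0.1058]
eef_rot: [-0.0, -0.079, 0.997, 0.001]
wrist_force: [-0.5, -0.7, -0.5]
opening: -0.0
grasp_force: 0.0
```

Request:
carry_out(steps=[0,0,0,0,0,0,0,0,0,0,0,0,0,0,0,0,0,0,0,0,0,0,0,0,0,0,0,0,0,0,0,0,0,0,0])

```text
time_s: 15.45
eef_pos: [0.5154, -0.3302, 0.1058]
eef_rot: [-0.001, -0.079, 0.997, 0.001]
wrist_force: [-0.3, -0.2, -0.3]
opening: -0.001
grasp_force: 0.0
```

```bash
python3 -c "
from bench import ctrl
print(ctrl.hand_in())"
```

```text
the job is handed in; nothing more can be done
None
```

The clamp is shut with the handle home. I pointed 25 mm above the cross-drilled hole and then 27 mm above the gauge's middle for over two seconds each, finished there, and handed the job in at about 15.5 s; the judge returned no verdict.

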